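# Roll the pill bottle into the bottle vice and clamp it

## Robot

A 7-joint arm with a two-finger parallel gripper is mounted at the origin on the work surface. World frame = base frame: x ahead of the robot, y to its left, z up, the work surface at z = 0. Lengths are in m, angles in rad, forces in N, time in s.
With the tool pointing down it reaches from about 0.4 to 0.75 m from the base axis. Payload 19.5 kg.
Tool frame: the origin (TCP) lies at the very end of the fingers, on their centre line; the grasp point (between the pads) lies 19 mm behind it (arm.grip_depth is the distance from the TCP to the grasp point, in m); z points along the fingers, y is the line along which they close (so a half turn about z gives the same grasp; the last joint's range is limited). The gripper opens to 85 mm and grips with 20 to 120 N. Pads are 22 mm wide; open, the fingers measure 114 mm over their backs; the gripper's body (76 mm by 85 mm) begins 54 mm behind the grasp point. The pads swing forward as they close: fully open they stand 13 mm farther back than shut.
Start: joints at [-1.205, 0.707, -0.028, 1.485, 0.022, 0.951, -0.075], TCP at [0.228, 0.528, 0.231] pointing down, gripper open.
Joint ranges: [-2.71, 2.71], [-0.32, 2.16], [-1.57, 1.52], [0, 2.45], [-1.46, 4.6], [0, 2.02], [-2.83, 2.83]. Speed limits (rad/s): [1.89, 1.89, 2.57, 2.57, 3.01, 3.01, 3.01].

## Interface

Orientations are given as a unit quaternion [x, y, z, w].
In Python, from cell import arm, camera, ticket gives the robot as it stands.
- The arm moves only by the tool apply_moves, never from a script. Its argument "rows" is a list of rows, each a list of 3 entries, a list of its own where there are three numbers: the shift along the tool's x, y, z in units of 25 mm (1.0 is 25 mm), then the turn, a rotation vector about the tool's x, y, z in units of 8 degrees (1.0 is 8 degrees), then the finger opening in mm, from 0 to 85.4. In form: [[[tx, ty, tz], [wx, wy, wz], hand], ...]. A call has 1 to 8 rows; each row shifts and turns the commanded pose from where the row before left it, along the tool's axes as they then stand; what a row does not reach is not made up. A row lasts 1/8 s, in which the tool goes at most 62.5 mm and 10.7 degrees, less where a joint would pass 70% of its speed; a pose out of reach is approached as far as the arm can. A call is refused whole if a number of a shift passes 1 or a number of a turn 1, either way. A call with a gripper value outside its range is refused whole. The fingers move at their own pace and stop on an object; "grip_force" is the grip in N (left out, the last holds). Time passes only in rows, so rows that do not move let the fingers close. It gives the time, the measured TCP pose, the force, the opening and the grip force at its end, in the units of the state.
- arm.state(): the state, without advancing time (a new reading comes with each control period).
- camera(name): name is "scene" or "top" or "wrist"; returns a dict with "frame" (480x640x3 uint8, blue, green, red), "fovy" (degrees; the focal length in pixels is half the picture's height over the tangent of half this angle, whatever the lens; pixels are square), "cx", "cy" (the principal point, pixels), "k1" (the pictures are not rectified: a ray, as slopes to the right and down, at radius r is drawn at 1 + k1 r^2 times it, then the intrinsics apply), "R" (3x3) and "t" (3): a world point X has camera coordinates R X + t. Camera axes: x right, y down, z forward; pixel columns grow to the right and rows downward; lengths in m; the calibration is good to about 2 mm. A picture is of the moment at which its call begins. There is no depth.
- ticket.job_done(): hands the job in; it is judged then, once.
The state is a dict: "time_s": time; "qpos": joint angles; "dq": joint speeds; "tau": joint torques, N m; "tcp_pos": TCP position; "tcp_rot": TCP orientation; "wrist_force": force on the tool from outside, world axes, zero at the start; "wrist_torque": the same for the moment, N m; "finger_gap": finger opening in m; "finger_force": force on a finger pad.
Only numpy, scipy, OpenCV 4.12 (cv2) and the standard library are available. Lean on these libraries where they do the work, as an engineer would, in place of code of your own. Each camera call takes 0.05 s, during which the arm holds its last target. There are 200 camera calls.

## Task

Get the amber pill bottle ready for its push-and-turn cap to be opened with one hand: roll it off the loading deck of the bottle vice into the vee without lifting it, slide it along the vee until its base is fully home against the end stop, and take your hand away so that it lies centred by itself. Then press the thumb plate of the hold-down arm down until the rubber foot grips the bottle firmly and stays gripping by itself when you let go. Be gentle, never push or squeeze the bottle hard, and leave the other things on the ledge alone.

Things in the scene. Friction and masses are not known exactly. Their poses are not given: they have to be found in the camera images.
- bottle: Closed amber bottle lying on its side, 0.1 to 0.2 kg: body 56 mm across, white ribbed cap 43 mm across, 112 mm long. Origin on its long axis; its x axis runs along it, away from the cap: base at x = +42 mm, straight body to -38, cap's end at -70. Starts on the vice's deck, cap to the robot's side, nearly parallel to the vee, base 10 to 22 mm short of the end stop's plane. It rolls freely, so its y and z axes turn.
- cradle: Bottle vice, fixed on the ledge, 135 x 245 mm. Origin on the ledge under the middle of the vee; x along the vee, z up. Across it from -y: kerb, loading deck, 90 degree aluminium vee (x = -50 to +45 mm, bottom line at z = 15 mm, far flank up to z = 62 at y = +47), 16 mm steel column at y = +74, 198 mm high. The bottle's axis lies 68 mm over the ledge on the deck, 55 mm in the vee.
- deck (a point): Middle of the flat top of the loading deck, 40 mm over the ledge, on the vice's -y side (vice x = -12, y = -82 mm); axes as the vice's. The deck reaches from y = -140 to the vee's near lip at y = -25 mm of the vice, x = -70 to +45. A kerb 8 mm wide and 10 mm high runs along its outer edge. Once the bottle's axis has passed the lip it rolls down into the vee by itself.
- vee_seat (a point): Where the bottle's origin lies when it is seated in the vee with its base home: x = +3, y = 0, z = 55 mm of the vice; axes as the vice's. The rubber-faced upright end stop (72 mm wide, top at z = 62 mm) faces the vee 42 mm on this point's +x side. Sliding the bottle along the vee takes 1 to 3 N; at the stop the force rises by about 8 N per mm. A push on the bottle over 15 N is rough.
- thumb_plate (a point): Centre of the top of the round black thumb plate (32 mm across) on the hold-down arm, over the vee (vice x = 0, y = 0). z up. Starts 160 to 180 mm over the ledge, slides straight down. The arm is 22 mm wide, its underside 20 mm lower, from the column to vice y = -10 mm. The round rubber foot's face hangs 35 to 51 mm under this point on a threaded stem: set anew each time, not measured.
- clamp_arm: The same hold-down arm with its foot (origin at the thumb plate's top). Stiff slide: about 6 N pushes it down, and it stays where left, holding against up to 11 N from below. The foot meets the seated bottle with the plate 118 to 134 mm over the ledge; then force rises steeply, about 10 N per mm. 6 N of the push is lost in the slide: 15 to 20 N grips firmly, over 25 N is too much for the bottle.
- carousel: Bystander: round clear plastic carousel pill dispenser on a white base, 120 mm across, 60 mm high; origin under its centre.
- mortar: Bystander: white ceramic mortar, 100 mm across, 66 mm high, its pestle leaning out to 130 mm high and 70 mm to its -x side; origin under its centre.
- nail_file: Bystander: flat steel nail file, 150 x 14 mm, 6 mm thick, lying on the ledge; origin under its middle, x along it.
- latch_box: Bystander: small closed grey plastic box with a spring latch, 72 x 97 x 41 mm; origin under its centre.
Mind the look-alikes: they are no part of the job. Several things have the shape of the bottle; the one meant has the colours described above.

How it is judged:
By the outcome, as a careful person would: the job done as asked, in the order asked, and still so for the second after the job is handed in, with the robot touching nothing.
It also fails if it takes over 61 s, if anything falls off the work surface, if the arm or the gripper's body presses on something with over 40 N, if the wrist force passes 120 N, or if a joint passes its speed limit or range.

## Working session

There is one attempt and no reset: what is moved stays moved. The work goes in short steps, Python scripts to look and compute and a tool call to move; the robot and the scene stay as the last step left them, time stands still between calls to the robot, and variables do not carry over. Pictures are saved under pics/ and viewed, at most 10 in all, crops included, and the job is handed in when it is done.

Besides the shell and the picture viewer there is one more tool, called after ">>>" as name(argument=value, ...), one argument or row to a line, values as JSON. apply_moves: Moves the arm, as the interface text tells. Its arguments: {"type":"object","properties":{"rows":{"type":"array"},"grip_force":{"type":"number"}},"required":["rows"]}

```bash
mkdir -p pics; ls
cat > h.py <<'E'
import numpy as np, cv2
from cell import arm, camera, ticket
def ray(c,u,v):
    f=240/np.tan(np.radians(c["fovy"])/2)
    d=np.array([(u-c["cx"])/f,(v-c["cy"])/f]); s=d.copy()
    for _ in range(20): s=d/(1+c["k1"]*(s@s))
    R=np.array(c["R"]);t=np.array(c["t"])
    return -R.T@t, R.T@np.array([s[0],s[1],1.])
def onz(c,u,v,z):
    o,d=ray(c,u,v); return o+d*(z-o[2])/d[2]
def proj(c,X):
    f=240/np.tan(np.radians(c["fovy"])/2)
    p=np.array(c["R"])@np.array(X)+np.array(c["t"]); s=p[:2]/p[2]; s=s*(1+c["k1"]*(s@s))
    return s*f+[c["cx"],c["cy"]]
def two(c1,p1,c2,p2):
    o1,d1=ray(c1,*p1);o2,d2=ray(c2,*p2)
    s=np.linalg.lstsq(np.c_[d1,-d2],o2-o1,rcond=None)[0]
    a,b=o1+d1*s[0],o2+d2*s[1]; return (a+b)/2,np.linalg.norm(a-b)
E
python3 - <<'E'
from h import *
import pickle
for n in("scene","top"):
    c=camera(n); pickle.dump(c,open(n+".pkl","wb")); cv2.imwrite(f"pics/{n}0.png",c["frame"])
    print(n,c["fovy"],c["k1"],-np.array(c["R"]).T@np.array(c["t"]))
print(arm.state())
E
```

```text
pics
scene 46.79258660841813 0.007768119424205971 [ 1.09058731 -0.86508615  1.05905358]
top 50.356560639188615 -0.0692677543283604 [0.3702888  0.00762452 1.13592805]
{'time_s': 0.1, 'qpos': array([-1.20471296,  0.70702312, -0.02763824,  1.48492919,  0.02197159,
        0.95090144, -0.07550493]), 'dq': array([ 0.00100387, -0.0024655 ,  0.00032285, -0.0013037 ,  0.00050539,
       -0.00093216, -0.00081406]), 'tau': array([ 2.48448450e-03, -8.84275746e+01,  1.23724546e+00, -2.36449438e+01,
        1.72008335e-02,  5.16453452e-03,  4.14935687e-05]), 'tcp_pos': array([0.22792384, 0.52764981, 0.23088957]), 'tcp_rot': array([ 2.02485046e-01,  9.79285237e-01, -4.69474170e-04, -1.01404069e-04]), 'wrist_force': array([-0.07408543, -0.49237262, -0.81255155]), 'wrist_torque': array([-0.01011235,  0.00611543,  0.00246389]), 'finger_force': 0.0, 'finger_gap': 0.08528680551283874}
```

View pics/scene0.png

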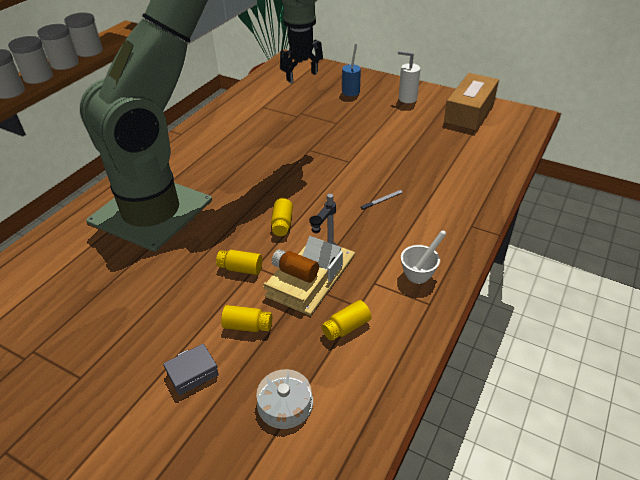

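View pics/top0.png

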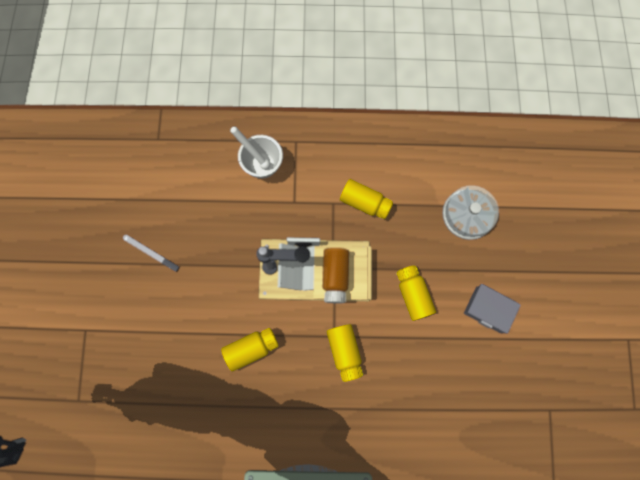

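The top view shows one amber, white-capped bottle at (336,272). The yellow bottles at (367,199), (416,293), (346,352) and (250,349) have the same shape but the wrong colour. I'll confirm this in an enlarged crop.

Run:
```python
from h import *
import pickle
T=pickle.load(open("top.pkl","rb"));S=pickle.load(open("scene.pkl","rb"))
a=cv2.resize(T["frame"][230:310,250:380],None,fx=5,fy=5,interpolation=cv2.INTER_CUBIC) #650x400
b=cv2.resize(S["frame"][185:320,255:365],None,fx=4,fy=4,interpolation=cv2.INTER_CUBIC) #440x540
im=np.zeros((600,800,3),np.uint8); 
a=cv2.resize(a,(450,277)); b=cv2.resize(b,(349,430)); im[:277,:450]=a; im[:430,451:]=b
cv2.imwrite("pics/crop1.png",im)
f=T["frame"].astype(int); hsv=cv2.cvtColor(T["frame"],cv2.COLOR_BGR2HSV)
# pale wood of vice: measure color
for p in [(365,245),(365,290),(310,297),(336,265),(336,296),(310,243),(270,285)]: print(p,hsv[p[1],p[0]])
```

```text
(365, 245) [ 23 104 220]
(365, 290) [ 25  95 235]
(310, 297) [ 23 104 220]
(336, 265) [ 17 221 149]
(336, 296) [ 37  11 208]
(310, 243) [90  5 48]
(270, 285) [ 22 105 218]
```

View pics/crop1.png

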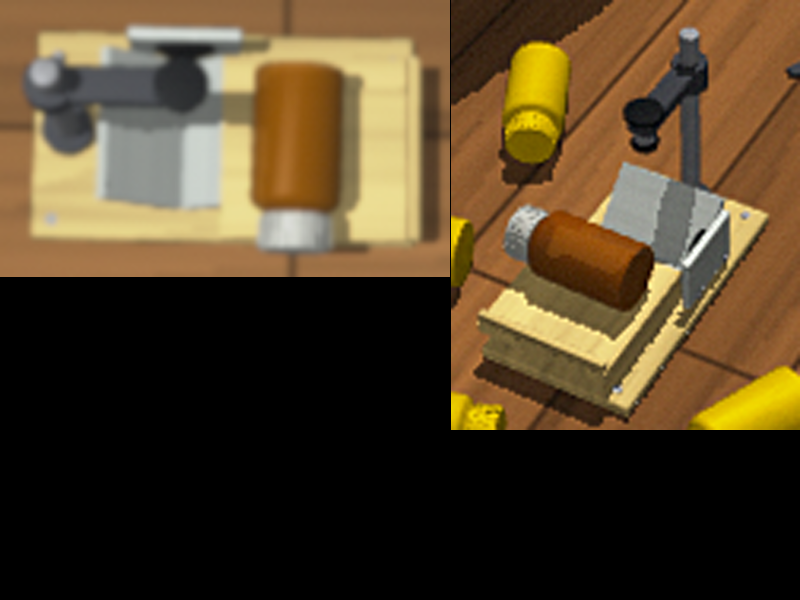

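The crops confirm the amber bottle with the white cap on the deck. The thumb plate is at about top (302,255) and scene (315,220), the column top at top (262,251) and scene (330,195), and the end stop at the far (+x) side. Now I'll measure them.

Run:
```python
from h import *
import pickle
T=pickle.load(open("top.pkl","rb"));S=pickle.load(open("scene.pkl","rb"))
np.set_printoptions(precision=4,suppress=True)
print("plate",two(T,(302.3,255.1),S,(315.5,220.3)))
print("coltop",two(T,(262.1,250.7),S,(330,195.4)), onz(T,262.1,250.7,.198))
k=3.4615
for p in [(128,27),(242,30),(242,42)]: print("stop top",onz(T,250+p[0]/k,230+p[1]/k,.062))
for p in [(252,208),(262,248)]:pass
hsv=cv2.cvtColor(T["frame"],cv2.COLOR_BGR2HSV)
def big(m,box):
    mm=np.zeros_like(m); x0,y0,x1,y1=box; mm[y0:y1,x0:x1]=m[y0:y1,x0:x1]
    cs,_=cv2.findContours(mm,cv2.RETR_EXTERNAL,cv2.CHAIN_APPROX_NONE); return max(cs,key=cv2.contourArea)
m=cv2.inRange(hsv,(8,190,60),(20,255,255))
c=big(m,(318,240,356,300)); r=cv2.minAreaRect(c); print("body",r)
for p in cv2.boxPoints(r): print("  ",onz(T,*p,.068))
m=cv2.inRange(hsv,(0,0,140),(180,40,255)); c=big(m,(318,280,356,310)); r=cv2.minAreaRect(c); print("cap",r)
for p in cv2.boxPoints(r): print("  ",onz(T,*p,.068))
m=cv2.inRange(hsv,(18,70,150),(30,140,255)); c=big(m,(255,235,380,305)); r=cv2.minAreaRect(c);print("wood",r)
for p in cv2.boxPoints(r): print("  ",onz(T,*p,.0),onz(T,*p,.045))
```

```text
plate (array([0.5584, 0.0202, 0.1706]), np.float64(0.003435137914861457))
coltop (array([0.5595, 0.0949, 0.1968]), np.float64(0.0016853277025299282)) [0.5586 0.0943 0.198 ]
stop top [0.6154 0.0543 0.062 ]
stop top [ 0.6149 -0.0168  0.062 ]
stop top [ 0.6072 -0.0169  0.062 ]
body ((335.5, 269.0), (40.0, 23.0), 90.0)
   [ 0.591  -0.0257  0.068 ]
   [ 0.592  -0.0749  0.068 ]
   [ 0.5062 -0.0751  0.068 ]
   [ 0.5053 -0.0268  0.068 ]
cap ((333.5, 296.0), (10.0, 19.0), 90.0)
   [ 0.5011 -0.0268  0.068 ]
   [ 0.5019 -0.0667  0.068 ]
   [ 0.4809 -0.0668  0.068 ]
   [ 0.4802 -0.0271  0.068 ]
wood ((342.5562438964844, 270.2514343261719), (56.307403564453125, 60.30615234375), 1.432096242904663)
   [ 0.4896 -0.0063  0.    ] [ 0.4849 -0.0057  0.045 ]
   [ 0.627  -0.0074  0.    ] [ 0.6169 -0.0068  0.045 ]
   [ 0.6263 -0.136   0.    ] [ 0.6162 -0.1303  0.045 ]
   [ 0.4888 -0.1315  0.    ] [ 0.4841 -0.126   0.045 ]
```

```bash
cat >> h.py <<'E'
from scipy.spatial.transform import Rotation as Ro
def plan(target, wz=0., n=None, Rt=None):
    """print rows (tool units) toward a world target; optional turn about tool axes to Rt"""
    s=arm.state(); R0=Ro.from_quat(s["tcp_rot"]); p=np.array(s["tcp_pos"]); d=np.array(target)-p
    w=np.zeros(3) if Rt is None else (R0.inv()*Rt).as_rotvec()
    wu=np.degrees(w)/8
    n=n or int(max(np.ceil(np.abs(d).max()/.023),np.ceil(np.abs(wu).max()),1))
    print("n",n,"t",round(s["time_s"],2),"tcp",p.round(4),"F",np.round(s["wrist_force"],2))
    R=R0
    for i in range(n):
        print((R.inv().apply(d/n)/.025).round(2).tolist(),(wu/n).round(2).tolist()); 
        if not wu.any(): break
        R=R*Ro.from_rotvec(w/n)
# tool y=+x world, tool x=+y world, z down
DOWN=Ro.from_matrix(np.array([[0,1,0],[1,0,0],[0,0,-1.]]))
def st():
    s=arm.state(); print(round(s["time_s"],2),np.round(s["tcp_pos"],4),Ro.from_quat(s["tcp_rot"]).as_matrix().round(3).tolist(),"F",np.round(s["wrist_force"],2),s["finger_gap"])
E
python3 - <<'E'
from h import *
plan((0.545,-0.10,0.25),Rt=DOWN)
E
```

```text
n 28 t 0.1 tcp [0.2279 0.5276 0.2309] F [-0.07 -0.49 -0.81]
[-0.77, -0.64, -0.03] [-0.0, 0.0, 0.3]
[-0.8, -0.61, -0.03] [-0.0, 0.0, 0.3]
[-0.82, -0.58, -0.03] [-0.0, 0.0, 0.3]
[-0.85, -0.54, -0.03] [-0.0, 0.0, 0.3]
[-0.87, -0.51, -0.03] [-0.0, 0.0, 0.3]
[-0.89, -0.47, -0.03] [-0.0, 0.0, 0.3]
[-0.91, -0.43, -0.03] [-0.0, 0.0, 0.3]
[-0.92, -0.4, -0.03] [-0.0, 0.0, 0.3]
[-0.94, -0.36, -0.03] [-0.0, 0.0, 0.3]
[-0.95, -0.32, -0.03] [-0.0, 0.0, 0.3]
[-0.97, -0.28, -0.03] [-0.0, 0.0, 0.3]
[-0.98, -0.24, -0.03] [-0.0, 0.0, 0.3]
[-0.99, -0.2, -0.03] [-0.0, 0.0, 0.3]
[-0.99, -0.16, -0.03] [-0.0, 0.0, 0.3]
[-1.0, -0.11, -0.03] [-0.0, 0.0, 0.3]
[-1.0, -0.07, -0.03] [-0.0, 0.0, 0.3]
[-1.0, -0.03, -0.03] [-0.0, 0.0, 0.3]
[-1.0, 0.01, -0.03] [-0.0, 0.0, 0.3]
[-1.0, 0.05, -0.03] [-0.0, 0.0, 0.3]
[-1.0, 0.09, -0.03] [-0.0, 0.0, 0.3]
[-1.0, 0.14, -0.03] [-0.0, 0.0, 0.3]
[-0.99, 0.18, -0.03] [-0.0, 0.0, 0.3]
[-0.98, 0.22, -0.03] [-0.0, 0.0, 0.3]
[-0.97, 0.26, -0.03] [-0.0, 0.0, 0.3]
[-0.96, 0.3, -0.03] [-0.0, 0.0, 0.3]
[-0.95, 0.34, -0.03] [-0.0, 0.0, 0.3]
[-0.93, 0.38, -0.03] [-0.0, 0.0, 0.3]
[-0.91, 0.42, -0.03] [-0.0, 0.0, 0.3]
```

>>> apply_moves(
  rows=[
    [[-0.8,-0.6,-0.2],[0,0,0.3],40],
    [[-0.8,-0.6,-0.2],[0,0,0.3],40],
    [[-0.8,-0.6,-0.2],[0,0,0.3],40],
    [[-0.85,-0.55,-0.2],[0,0,0.3],40],
    [[-0.85,-0.5,-0.2],[0,0,0.3],40],
    [[-0.9,-0.45,0],[0,0,0.3],40],
    [[-0.9,-0.45,0],[0,0,0.3],40],
    [[-0.9,-0.4,0],[0,0,0.3],40],
  ],
  grip_force=20,
)

```text
time_s: 1.1
tcp_pos: [0.3187, 0.3484, 0.2563]
tcp_rot: [0.364, 0.931, -0.0, -0.0]
wrist_force: [-0.3, 0.4, -0.5]
finger_gap: 0.0397
finger_force: 0.0
```

>>> apply_moves(
  rows=[
    [[-0.95,-0.35,0],[0,0,0.3],40],
    [[-0.95,-0.3,0],[0,0,0.3],40],
    [[-0.95,-0.3,0],[0,0,0.3],40],
    [[-1,-0.25,0],[0,0,0.3],40],
    [[-1,-0.2,0],[0,0,0.3],40],
    [[-1,-0.15,0],[0,0,0.3],40],
    [[-1,-0.1,0],[0,0,0.3],40],
    [[-1,-0.05,0],[0,0,0.3],40],
  ],
)

```text
time_s: 2.1
tcp_pos: [0.4096, 0.1683, 0.2563]
tcp_rot: [0.514, 0.858, -0.0, -0.0]
wrist_force: [-0.3, 0.3, -0.3]
finger_gap: 0.0399
finger_force: 0.0
```

>>> apply_moves(
  rows=[
    [[-1,0,0],[0,0,0.3],40],
    [[-1,0,0],[0,0,0.3],40],
    [[-1,0.05,0],[0,0,0.3],40],
    [[-1,0.1,0],[0,0,0.3],40],
    [[-1,0.15,0],[0,0,0.3],40],
    [[-1,0.2,0],[0,0,0.3],40],
    [[-1,0.2,0],[0,0,0.3],40],
    [[-1,0.25,0],[0,0,0.3],40],
  ],
)

```text
time_s: 3.1
tcp_pos: [0.4998, -0.0125, 0.2563]
tcp_rot: [0.65, 0.76, -0.0, -0.0]
wrist_force: [0.4, 0.6, -0.0]
finger_gap: 0.0402
finger_force: 0.0
```

Run:
```python
from h import *
# tilt 15deg: tool z = down & +y
t=np.radians(15); z=np.array([0,np.sin(t),-np.cos(t)]); y=np.array([1.,0,0]); x=np.cross(y,z)
TI=Ro.from_matrix(np.c_[x,y,z])
plan((0.547,-0.115,0.14),Rt=TI); st()
```

```text
n 6 t 3.1 tcp [ 0.4998 -0.0125  0.2563] F [ 0.41  0.6  -0.04]
[-0.72, 0.21, 0.78] [-0.02, 0.31, 0.18]
[-0.75, 0.22, 0.74] [-0.02, 0.31, 0.18]
[-0.78, 0.24, 0.71] [-0.02, 0.31, 0.18]
[-0.8, 0.26, 0.68] [-0.02, 0.31, 0.18]
[-0.82, 0.28, 0.64] [-0.02, 0.31, 0.18]
[-0.84, 0.29, 0.61] [-0.02, 0.31, 0.18]
3.1 [ 0.4998 -0.0125  0.2563] [[-0.155, 0.988, -0.0], [0.988, 0.155, 0.0], [0.0, -0.0, -1.0]] F [ 0.41  0.6  -0.04] 0.04017389776406891
```

>>> apply_moves(
  rows=[
    [[-0.9,0.2,0.7],[0,0.3,0.2],40],
    [[-0.9,0.2,0.7],[0,0.3,0.2],40],
    [[-0.8,0.25,0.7],[0,0.3,0.2],40],
    [[-0.8,0.25,0.7],[0,0.3,0.2],40],
    [[-0.8,0.3,0.6],[0,0.3,0.2],40],
    [[-0.8,0.3,0.6],[0,0.3,0.1],40],
    [[0,0,0],[0,0,0],40],
  ],
)

```text
time_s: 3.98
tcp_pos: [0.5462, -0.1239, 0.1427]
tcp_rot: [0.702, 0.701, 0.081, -0.096]
wrist_force: [-0.4, 0.3, -0.0]
finger_gap: 0.0399
finger_force: 0.0
```

Run:
```python
from h import *
import pickle
plan((0.547,-0.103,0.055)); st()
im=np.zeros((480,800,3),np.uint8)
a=camera("scene"); b=camera("top"); 
im[:, :400]=cv2.resize(a["frame"][180:330,240:365],(400,480),interpolation=cv2.INTER_CUBIC)
im[:, 400:]=cv2.resize(b["frame"][200:350,260:385],(400,480),interpolation=cv2.INTER_CUBIC)
cv2.imwrite("pics/c2.png",im)
```

```text
n 4 t 3.98 tcp [ 0.5462 -0.1239  0.1427] F [-0.42  0.26 -0.03]
[-0.01, 0.03, 0.9] [0.0, 0.0, 0.0]
3.98 [ 0.5462 -0.1239  0.1427] [[0.003, 1.0, -0.02], [0.969, 0.002, 0.248], [0.248, -0.02, -0.969]] F [-0.42  0.26 -0.03] 0.03993566895641565
```

View pics/c2.png

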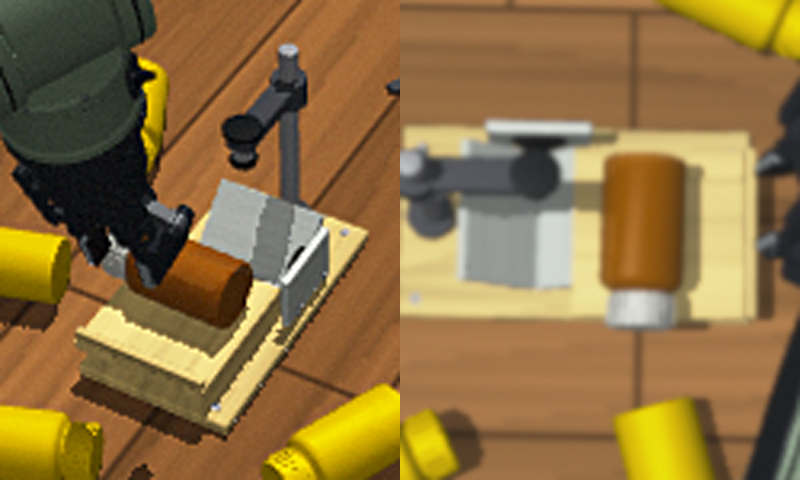

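The open fingers stand beyond the deck's outer edge, at (765,160) and (770,245) in the right half of the picture. They are level with the bottle's body, so I can go down behind it.

>>> apply_moves(
  rows=[
    [[0,0,0.9],[0,0,0],40],
    [[0,0,0.9],[0,0,0],40],
    [[0,0,0.9],[0,0,0],40],
    [[0,0,0.8],[0,0,0],40],
    [[0,0,0],[0,0,0],40],
  ],
)

```text
time_s: 4.7
tcp_pos: [0.5451, -0.0991, 0.0594]
tcp_rot: [0.7, 0.703, 0.082, -0.095]
wrist_force: [0.3, -0.6, 0.4]
finger_gap: 0.0399
finger_force: 0.0
```

Run:
```python
from h import *
st(); plan((0.547,-0.025,0.055),n=12)
```

```text
4.7 [ 0.5451 -0.0991  0.0594] [[-0.002, 1.0, -0.02], [0.969, 0.007, 0.248], [0.248, -0.019, -0.969]] F [ 0.3  -0.55  0.4 ] 0.039897296524838824
n 12 t 4.7 tcp [ 0.5451 -0.0991  0.0594] F [ 0.3  -0.55  0.4 ]
[0.24, 0.01, 0.08] [0.0, 0.0, 0.0]
```

>>> apply_moves(
  rows=[
    [[0.12,0,0.08],[0,0,0],40],
    [[0.12,0,0.08],[0,0,0],40],
    [[0.12,0,0.06],[0,0,0],40],
    [[0.12,0,0.03],[0,0,0],40],
    [[0.12,0,0.03],[0,0,0],40],
    [[0.12,0,0.03],[0,0,0],40],
    [[0.12,0,0.03],[0,0,0],40],
    [[0.12,0,0.03],[0,0,0],40],
  ],
)

```text
time_s: 5.7
tcp_pos: [0.5453, -0.0744, 0.0565]
tcp_rot: [0.7, 0.703, 0.082, -0.095]
wrist_force: [0.4, -0.2, 0.1]
finger_gap: 0.04
finger_force: 0.0
```

>>> apply_moves(
  rows=[
    [[0.12,0,0.03],[0,0,0],40],
    [[0.12,0,0.03],[0,0,0],40],
    [[0.12,0,0.03],[0,0,0],40],
    [[0.12,0,0.03],[0,0,0],40],
    [[0.12,0,0.03],[0,0,0],40],
    [[0.12,0,0.03],[0,0,0],40],
  ],
)

```text
time_s: 6.45
tcp_pos: [0.5452, -0.0559, 0.0566]
tcp_rot: [0.7, 0.703, 0.082, -0.095]
wrist_force: [0.1, 0.1, 0.1]
finger_gap: 0.0397
finger_force: 0.0
```

```bash
cat >> h.py <<'E'
def body():
    T=camera("top"); hsv=cv2.cvtColor(T["frame"],cv2.COLOR_BGR2HSV)
    m=cv2.inRange(hsv,(8,190,60),(20,255,255)); mm=np.zeros_like(m); mm[235:305,270:360]=m[235:305,270:360]
    ys,xs=np.nonzero(mm); print("body px",xs.min(),xs.max(),ys.min(),ys.max(),len(xs), onz(T,(xs.min()+xs.max())/2,ys.min()-.5,.068).round(4),"edges y",onz(T,xs.min()-.5,270,.068)[1].round(4),onz(T,xs.max()+.5,270,.068)[1].round(4))
    return T
E
python3 - <<'E'
from h import *
st(); body()
E
```

```text
6.45 [ 0.5452 -0.0559  0.0566] [[-0.001, 1.0, -0.019], [0.969, 0.005, 0.248], [0.248, -0.018, -0.969]] F [0.06 0.1  0.13] 0.0396866324796052
body px 310 332 248 288 844 [ 0.5942 -0.0193  0.068 ] edges y 0.0044 -0.0443
```

>>> apply_moves(
  rows=[
    [[0.12,0,0.03],[0,0,0],40],
    [[0.12,0,0.03],[0,0,0],40],
    [[0.12,0,0.03],[0,0,0],40],
    [[0.12,0,0.03],[0,0,0],40],
    [[0.12,0,0.03],[0,0,0],40],
  ],
)

```text
time_s: 7.12
tcp_pos: [0.5451, -0.0404, 0.0567]
tcp_rot: [0.7, 0.703, 0.082, -0.095]
wrist_force: [-0.5, -0.9, -0.4]
finger_gap: 0.0398
finger_force: 0.0
```

Run:
```python
from h import *
st(); body()
```

```text
7.12 [ 0.5451 -0.0404  0.0567] [[-0.001, 1.0, -0.019], [0.969, 0.005, 0.248], [0.248, -0.018, -0.969]] F [-0.54 -0.93 -0.43] 0.03978619118474791
body px 302 325 248 288 701 [ 0.5939 -0.0032  0.068 ] edges y 0.0213 -0.0294
```

>>> apply_moves(
  rows=[
    [[0.1,0,0.02],[0,0,0],40],
    [[0.1,0,0.02],[0,0,0],40],
    [[0,0,0],[0,0,0],40],
    [[0,0,0],[0,0,0],40],
    [[0,0,0],[0,0,0],40],
  ],
)

```text
time_s: 7.8
tcp_pos: [0.545, -0.0356, 0.0569]
tcp_rot: [0.7, 0.703, 0.082, -0.095]
wrist_force: [0.3, 0.0, -0.3]
finger_gap: 0.0399
finger_force: 0.0
```

Run:
```python
from h import *
st(); body()
```

```text
7.8 [ 0.545  -0.0356  0.0569] [[-0.001, 1.0, -0.019], [0.969, 0.005, 0.248], [0.248, -0.018, -0.969]] F [ 0.31  0.04 -0.27] 0.03993241497304996
body px 291 313 251 288 510 [0.5869 0.0212 0.068 ] edges y 0.0446 -0.004
```

>>> apply_moves(
  rows=[
    [[-0.5,0,-0.5],[0,0,0],40],
    [[-0.3,0,-0.9],[0,0,0],40],
    [[0,-0.6,-0.9],[0,0,0],20],
    [[0,-0.9,-0.9],[0,0,0],0],
    [[0,-0.9,-0.9],[0,0,0],0],
    [[0,-1,0],[0,0,0],0],
    [[0,-1,0],[0,0,0],0],
    [[0,-0.8,0],[0,0,0],0],
  ],
)

```text
time_s: 8.85
tcp_pos: [0.4161, -0.0821, 0.1542]
tcp_rot: [0.701, 0.702, 0.082, -0.094]
wrist_force: [1.1, -0.2, -0.7]
finger_gap: 0.0003
finger_force: 0.0
```

Run:
```python
from h import *
plan((0.445,0.020,0.12),Rt=DOWN); T=body()
S=camera("scene")
im=np.zeros((480,800,3),np.uint8)
im[:, :400]=cv2.resize(S["frame"][180:330,240:365],(400,480),interpolation=cv2.INTER_CUBIC)
im[:, 400:]=cv2.resize(T["frame"][220:310,250:325],(400,480),interpolation=cv2.INTER_CUBIC)
cv2.imwrite("pics/c3.png",im)
```

```text
n 5 t 8.85 tcp [ 0.4161 -0.0821  0.1542] F [ 1.07 -0.15 -0.66]
[0.72, 0.24, 0.46] [-0.03, -0.36, 0.0]
[0.75, 0.24, 0.43] [-0.03, -0.36, 0.0]
[0.77, 0.24, 0.39] [-0.03, -0.36, 0.0]
[0.79, 0.23, 0.35] [-0.03, -0.36, 0.0]
[0.8, 0.23, 0.31] [-0.03, -0.36, 0.0]
body px 291 312 251 288 502 [0.5868 0.0223 0.068 ] edges y 0.0446 -0.0019
```

View pics/c3.png

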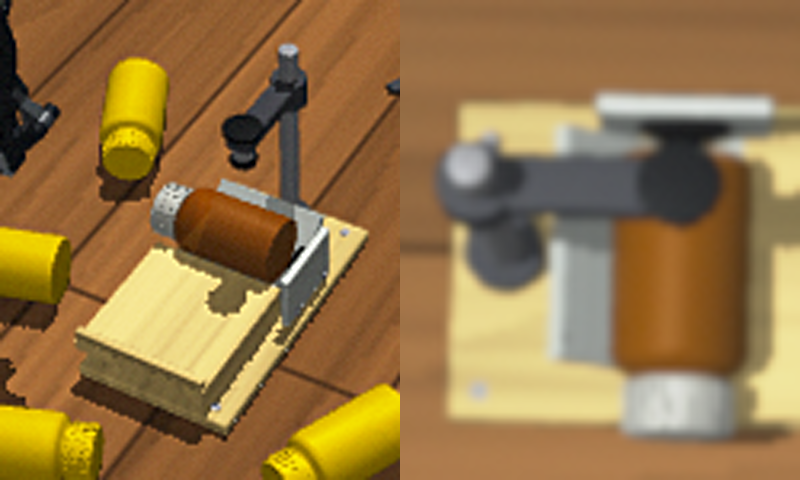

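The bottle lies in the vee. Its cap end is at about (680,437) in the right half of the picture and it isn't home yet. I'll go to the cap's side with the fingers closed.

>>> apply_moves(
  rows=[
    [[0.7,0.2,0.5],[0,-0.35,0],0],
    [[0.7,0.2,0.4],[0,-0.35,0],0],
    [[0.8,0.2,0.4],[0,-0.4,0],0],
    [[0.8,0.2,0.4],[0,-0.35,0],0],
    [[0.8,0.2,0.3],[0,-0.35,0],0],
    [[0,0,1],[0,0,0],0],
    [[0,0,1],[0,0,0],0],
    [[0,0,0],[0,0,0],0],
  ],
)

```text
time_s: 9.95
tcp_pos: [0.44, 0.0203, 0.067]
tcp_rot: [0.705, 0.709, -0.007, -0.006]
wrist_force: [-0.9, 0.4, 0.3]
finger_gap: 0.0
finger_force: 0.0
```

Run:
```python
from h import *
plan((0.455,0.020,0.047)); st()
```

```text
n 1 t 9.95 tcp [0.44   0.0203 0.067 ] F [-0.85  0.37  0.3 ]
[-0.02, 0.62, 0.79] [0.0, 0.0, 0.0]
9.95 [0.44   0.0203 0.067 ] [[-0.005, 1.0, -0.019], [1.0, 0.005, -0.001], [-0.001, -0.019, -1.0]] F [-0.85  0.37  0.3 ] 1.0949021345926028e-05
```

>>> apply_moves(
  rows=[
    [[0,0,0.8],[0,0,0],0],
    [[0,0.1,0],[0,0,0],0],
    [[0,0.1,0],[0,0,0],0],
    [[0,0.1,0],[0,0,0],0],
    [[0,0.1,0],[0,0,0],0],
    [[0,0.1,0],[0,0,0],0],
    [[0,0,0],[0,0,0],0],
  ],
)

```text
time_s: 10.82
tcp_pos: [0.4522, 0.0208, 0.0475]
tcp_rot: [0.705, 0.709, -0.007, -0.006]
wrist_force: [0.7, -0.7, 0.5]
finger_gap: 0.0001
finger_force: 0.0
```

>>> apply_moves(
  rows=[
    [[0,0.08,0],[0,0,0],0],
    [[0,0.08,0],[0,0,0],0],
    [[0,0.08,0],[0,0,0],0],
    [[0,0.08,0],[0,0,0],0],
  ],
)

```text
time_s: 11.32
tcp_pos: [0.4602, 0.0209, 0.0473]
tcp_rot: [0.705, 0.709, -0.007, -0.006]
wrist_force: [0.3, 0.1, 0.6]
finger_gap: 0.0001
finger_force: 0.0
```

Run:
```python
from h import *
st(); T=body(); S=camera("scene")
im=np.zeros((480,800,3),np.uint8)
im[:, :400]=cv2.resize(S["frame"][180:330,240:365],(400,480),interpolation=cv2.INTER_CUBIC)
im[:, 400:]=cv2.resize(T["frame"][230:320,270:345],(400,480),interpolation=cv2.INTER_CUBIC)
cv2.imwrite("pics/c4.png",im)
```

```text
11.32 [0.4602 0.0209 0.0473] [[-0.006, 1.0, -0.018], [1.0, 0.006, -0.001], [-0.001, -0.018, -1.0]] F [0.32 0.07 0.63] 8.722273770720103e-05
body px 311 312 252 257 7 [0.5851 0.0009 0.068 ] edges y 0.0023 -0.0019
```

View pics/c4.png

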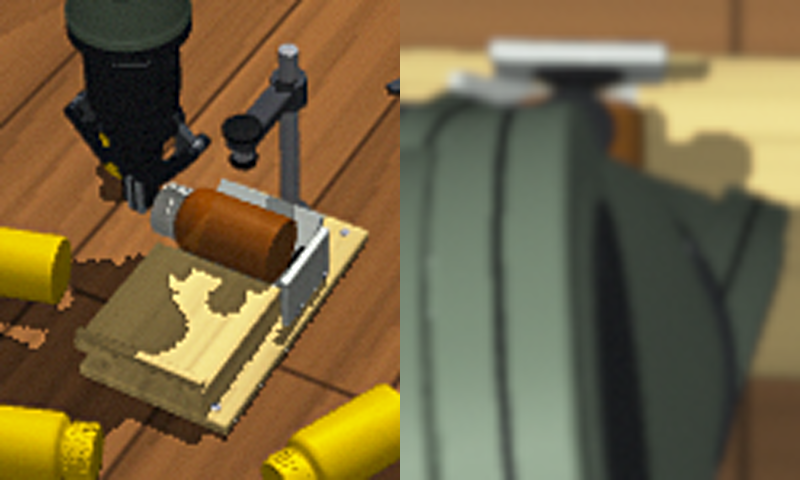

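The finger is just short of the cap at about (145,205) in the left half. I'll advance about 1 mm per row and watch the force.

>>> apply_moves(
  rows=[
    [[0,0.05,0],[0,0,0],0],
    [[0,0.05,0],[0,0,0],0],
    [[0,0.05,0],[0,0,0],0],
    [[0,0.05,0],[0,0,0],0],
  ],
)

```text
time_s: 11.92
tcp_pos: [0.4651, 0.0209, 0.0472]
tcp_rot: [0.705, 0.709, -0.007, -0.006]
wrist_force: [-0.2, -0.5, 0.4]
finger_gap: 0.0002
finger_force: 0.0
```

>>> apply_moves(
  rows=[
    [[0,0.05,0],[0,0,0],0],
    [[0,0.05,0],[0,0,0],0],
    [[0,0.05,0],[0,0,0],0],
  ],
)

```text
time_s: 12.3
tcp_pos: [0.4686, 0.0209, 0.0471]
tcp_rot: [0.705, 0.709, -0.007, -0.006]
wrist_force: [-2.2, 0.5, 2.0]
finger_gap: 0.0
finger_force: 1.2
```

>>> apply_moves(
  rows=[
    [[0,0.05,0],[0,0,0],0],
    [[0,0.05,0],[0,0,0],0],
    [[0,0.05,0],[0,0,0],0],
  ],
)

```text
time_s: 12.68
tcp_pos: [0.4725, 0.0209, 0.0471]
tcp_rot: [0.705, 0.709, -0.007, -0.006]
wrist_force: [-2.9, -0.3, 1.6]
finger_gap: 0.0002
finger_force: 1.6
```

>>> apply_moves(
  rows=[
    [[0,0.05,0],[0,0,0],0],
    [[0,0.05,0],[0,0,0],0],
    [[0,0.03,0],[0,0,0],0],
  ],
)

```text
time_s: 13.05
tcp_pos: [0.4757, 0.0209, 0.047]
tcp_rot: [0.705, 0.709, -0.007, -0.006]
wrist_force: [-4.5, -0.8, 3.2]
finger_gap: 0.0003
finger_force: 2.3
```

>>> apply_moves(
  rows=[
    [[0,0.03,0],[0,0,0],0],
  ],
)

```text
time_s: 13.18
tcp_pos: [0.4765, 0.0209, 0.047]
tcp_rot: [0.705, 0.709, -0.007, -0.006]
wrist_force: [-5.3, -1.1, 4.0]
finger_gap: -0.0002
finger_force: 2.4
```

Run:
```python
from h import *
st(); S=camera("scene")
im=cv2.resize(S["frame"][215:290,285:365],None,fx=8,fy=8,interpolation=cv2.INTER_CUBIC)
cv2.imwrite("pics/c5.png",im)
```

```text
13.18 [0.4765 0.0209 0.047 ] [[-0.005, 1.0, -0.018], [1.0, 0.005, -0.001], [-0.001, -0.018, -1.0]] F [-5.29 -1.08  4.03] -0.00018113476149803727
```

View pics/c5.png

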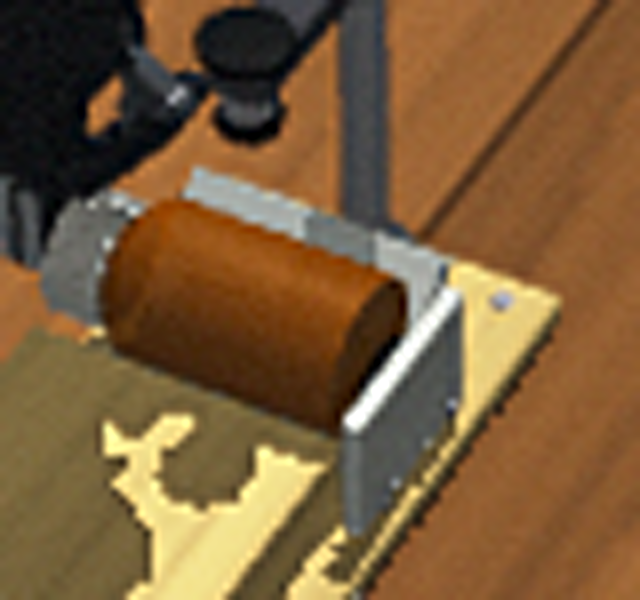

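The base is close to the stop, at about (345,430). The finger's slight lean puts the contact high on the cap, which tends to lift that end. I'll back off, tilt so the tip leads, and push lower.

>>> apply_moves(
  rows=[
    [[0,-0.2,0],[0,0,0],0],
    [[0,-0.2,0.1],[-1,0,0],0],
    [[0,0,0.1],[0,0,0],0],
    [[0,0,0],[0,0,0],0],
  ],
)

```text
time_s: 13.72
tcp_pos: [0.4724, 0.0211, 0.0458]
tcp_rot: [0.704, 0.708, 0.039, 0.039]
wrist_force: [0.4, 0.5, 0.6]
finger_gap: -0.0003
finger_force: 0.0
```

Run:
```python
from h import *
st(); plan((0.472,0.0205,0.043),n=1)
```

```text
13.72 [0.4724 0.0211 0.0458] [[-0.005, 0.994, 0.11], [1.0, 0.005, -0.001], [-0.001, 0.11, -0.994]] F [0.43 0.52 0.58] -0.0002894672254341807
n 1 t 13.72 tcp [0.4724 0.0211 0.0458] F [0.43 0.52 0.58]
[-0.02, -0.03, 0.11] [0.0, 0.0, 0.0]
```

>>> apply_moves(
  rows=[
    [[0,0,0.1],[0,0,0],0],
    [[0,0.05,0.01],[0,0,0],0],
    [[0,0.05,0.01],[0,0,0],0],
    [[0,0.05,0.01],[0,0,0],0],
  ],
)

```text
time_s: 14.22
tcp_pos: [0.4758, 0.0214, 0.043]
tcp_rot: [0.704, 0.708, 0.038, 0.039]
wrist_force: [0.2, -0.3, -0.7]
finger_gap: -0.0003
finger_force: 0.0
```

>>> apply_moves(
  rows=[
    [[0,0.03,0],[0,0,0],0],
    [[0,0.03,0],[0,0,0],0],
  ],
)

```text
time_s: 14.48
tcp_pos: [0.4771, 0.0214, 0.0431]
tcp_rot: [0.704, 0.708, 0.038, 0.038]
wrist_force: [-0.4, -0.1, 0.2]
finger_gap: -0.0001
finger_force: 0.0
```

>>> apply_moves(
  rows=[
    [[0,0.03,0],[0,0,0],0],
    [[0,0,0],[0,0,0],0],
  ],
)

```text
time_s: 14.72
tcp_pos: [0.4778, 0.0214, 0.0432]
tcp_rot: [0.704, 0.708, 0.038, 0.038]
wrist_force: [-0.0, -0.5, -0.3]
finger_gap: -0.0001
finger_force: 0.0
```

>>> apply_moves(
  rows=[
    [[0,0.05,0],[0,0,0],0],
    [[0,0.04,0],[0,0,0],0],
  ],
)

```text
time_s: 14.98
tcp_pos: [0.48, 0.0214, 0.0434]
tcp_rot: [0.704, 0.708, 0.038, 0.038]
wrist_force: [-1.6, -0.2, 0.3]
finger_gap: 0.0001
finger_force: 0.4
```

>>> apply_moves(
  rows=[
    [[0,0.04,0],[0,0,0],0],
    [[0,0.04,0],[0,0,0],0],
  ],
)

```text
time_s: 15.22
tcp_pos: [0.4819, 0.0214, 0.0436]
tcp_rot: [0.704, 0.708, 0.038, 0.038]
wrist_force: [-3.4, -0.0, 0.0]
finger_gap: -0.0002
finger_force: 1.8
```

>>> apply_moves(
  rows=[
    [[0,0.04,0],[0,0,0],0],
  ],
)

```text
time_s: 15.35
tcp_pos: [0.4823, 0.0215, 0.0436]
tcp_rot: [0.704, 0.708, 0.038, 0.038]
wrist_force: [-6.6, -0.8, -0.5]
finger_gap: -0.0
finger_force: 3.6
```

>>> apply_moves(
  rows=[
    [[0,0.03,0],[0,0,0],0],
  ],
)

```text
time_s: 15.48
tcp_pos: [0.4825, 0.0215, 0.0436]
tcp_rot: [0.704, 0.708, 0.037, 0.037]
wrist_force: [-10.3, -0.3, 1.3]
finger_gap: 0.0003
finger_force: 4.8
```

It's at the stop, with 10 N and no vertical force. I'll back off and check.

>>> apply_moves(
  rows=[
    [[0,-0.1,0],[0,0,0],0],
    [[0,-0.5,0],[0,0,0],0],
    [[0,-0.9,-0.2],[0,0,0],0],
    [[0,-0.4,-1],[0.45,0,0],0],
    [[0,0,-1],[0.45,0,0],0],
    [[0,-0.5,-1],[0,0,0],0],
    [[0,-1,-1],[0,0,0],0],
    [[0,-1,-1],[0,0,0],0],
  ],
)

```text
time_s: 16.48
tcp_pos: [0.3804, 0.0215, 0.1788]
tcp_rot: [0.705, 0.709, -0.012, -0.011]
wrist_force: [0.5, 0.5, -0.4]
finger_gap: 0.0003
finger_force: 0.0
```

>>> apply_moves(
  rows=[
    [[0,0,-1],[0,0,0],0],
    [[0,0,-1],[0,0,0],0],
    [[0,0,-1],[0,0,0],0],
    [[0,0,0],[0,0,0],0],
  ],
)

```text
time_s: 16.98
tcp_pos: [0.3842, 0.0218, 0.254]
tcp_rot: [0.705, 0.709, -0.011, -0.011]
wrist_force: [-0.1, -0.1, -0.4]
finger_gap: -0.0001
finger_force: 0.0
```

Run:
```python
from h import *
st(); plan((0.559,0.0203,0.215),Rt=DOWN); T=body(); S=camera("scene")
im=np.zeros((480,800,3),np.uint8)
im[:, :400]=cv2.resize(S["frame"][200:290,285:360],(400,480),interpolation=cv2.INTER_CUBIC)
im[:, 400:]=cv2.resize(T["frame"][225:315,260:335],(400,480),interpolation=cv2.INTER_CUBIC)
cv2.imwrite("pics/c6.png",im)
```

```text
16.98 [0.3842 0.0218 0.254 ] [[-0.006, 1.0, -0.03], [1.0, 0.006, -0.001], [-0.0, -0.03, -1.0]] F [-0.11 -0.15 -0.41] -5.86299426307495e-05
n 8 t 16.98 tcp [0.3842 0.0218 0.254 ] F [-0.11 -0.15 -0.41]
[-0.01, 0.88, 0.17] [-0.03, 0.0, 0.01]
[-0.01, 0.88, 0.17] [-0.03, 0.0, 0.01]
[-0.01, 0.88, 0.18] [-0.03, 0.0, 0.01]
[-0.01, 0.88, 0.18] [-0.03, 0.0, 0.01]
[-0.01, 0.88, 0.18] [-0.03, 0.0, 0.01]
[-0.01, 0.88, 0.19] [-0.03, 0.0, 0.01]
[-0.01, 0.88, 0.19] [-0.03, 0.0, 0.01]
[-0.01, 0.87, 0.19] [-0.03, 0.0, 0.01]
body px 291 313 243 282 496 [0.6043 0.0216 0.068 ] edges y 0.0446 -0.004
```

View pics/c6.png

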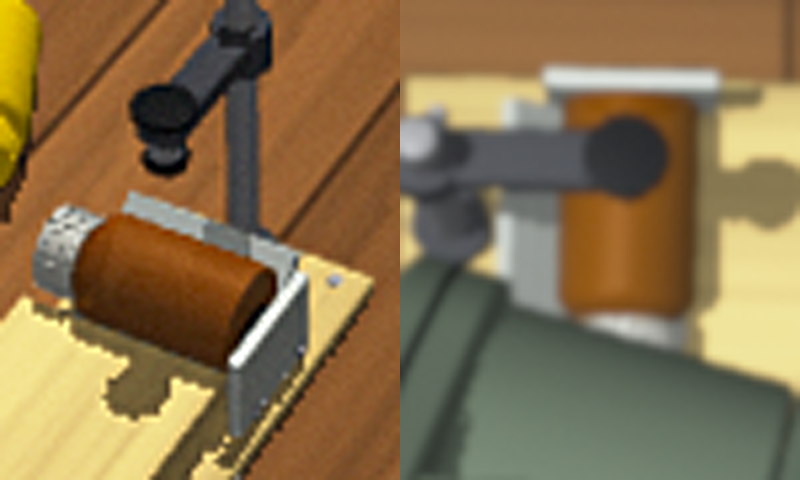

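The base is against the stop: it measures x = 0.604 with the face expected at 0.604. The bottle lies centred, and the plate is at (626,157) in the right half. Next I go over the plate.

>>> apply_moves(
  rows=[
    [[0,0.9,0.1],[0,0,0],0],
    [[0,0.9,0.1],[0,0,0],0],
    [[0,0.9,0.1],[0,0,0],0],
    [[0,0.9,0.1],[-0.1,0,0],0],
    [[0,0.9,0.2],[-0.1,0,0],0],
    [[0,0.9,0.2],[0,0,0],0],
    [[0,0.8,0.2],[0,0,0],0],
    [[0,0.8,0.2],[0,0,0],0],
  ],
)

```text
time_s: 18.08
tcp_pos: [0.5587, 0.0224, 0.218]
tcp_rot: [0.705, 0.709, -0.003, -0.002]
wrist_force: [-0.0, 0.5, 0.2]
finger_gap: -0.0001
finger_force: 0.0
```

Run:
```python
from h import *
plan((0.559,0.0203,0.185),n=4); st()
```

```text
n 4 t 18.07 tcp [0.5587 0.0224 0.218 ] F [-0.03  0.5   0.16]
[-0.02, 0.01, 0.33] [0.0, 0.0, 0.0]
18.07 [0.5587 0.0224 0.218 ] [[-0.005, 1.0, -0.006], [1.0, 0.005, -0.001], [-0.001, -0.006, -1.0]] F [-0.03  0.5   0.16] -7.73080221504251e-05
```

>>> apply_moves(
  rows=[
    [[-0.02,0,0.35],[0,0,0],0],
    [[-0.02,0,0.35],[0,0,0],0],
    [[-0.02,0,0.35],[0,0,0],0],
    [[-0.02,0,0.25],[0,0,0],0],
    [[0,0,0.1],[0,0,0],0],
    [[0,0,0.1],[0,0,0],0],
    [[0,0,0.1],[0,0,0],0],
    [[0,0,0.1],[0,0,0],0],
  ],
)

```text
time_s: 19.08
tcp_pos: [0.5583, 0.0204, 0.1769]
tcp_rot: [0.705, 0.709, -0.002, -0.001]
wrist_force: [0.1, 1.1, 0.7]
finger_gap: -0.0001
finger_force: 0.0
```

>>> apply_moves(
  rows=[
    [[0,0,0.1],[0,0,0],0],
    [[0,0,0.1],[0,0,0],0],
    [[0,0,0.1],[0,0,0],0],
    [[0,0,0.1],[0,0,0],0],
  ],
)

```text
time_s: 19.58
tcp_pos: [0.5583, 0.0204, 0.1671]
tcp_rot: [0.705, 0.709, -0.002, -0.001]
wrist_force: [-1.2, 0.3, 6.4]
finger_gap: -0.0001
finger_force: 3.4
```

>>> apply_moves(
  rows=[
    [[0,0,0.1],[0,0,0],0],
    [[0,0,0.1],[0,0,0],0],
    [[0,0,0.1],[0,0,0],0],
    [[0,0,0.1],[0,0,0],0],
    [[0,0,0.1],[0,0,0],0],
    [[0,0,0.1],[0,0,0],0],
    [[0,0,0.1],[0,0,0],0],
    [[0,0,0.1],[0,0,0],0],
  ],
)

```text
time_s: 20.58
tcp_pos: [0.5583, 0.0204, 0.1472]
tcp_rot: [0.705, 0.709, -0.002, -0.001]
wrist_force: [-0.8, 1.7, 6.8]
finger_gap: 0.0
finger_force: 3.4
```

>>> apply_moves(
  rows=[
    [[0,0,0.1],[0,0,0],0],
    [[0,0,0.1],[0,0,0],0],
    [[0,0,0.1],[0,0,0],0],
    [[0,0,0.04],[0,0,0],0],
  ],
)

```text
time_s: 21.08
tcp_pos: [0.5583, 0.0204, 0.1387]
tcp_rot: [0.705, 0.709, -0.002, -0.001]
wrist_force: [-0.4, 1.8, 6.7]
finger_gap: 0.0003
finger_force: 3.3
```

>>> apply_moves(
  rows=[
    [[0,0,0.04],[0,0,0],0],
    [[0,0,0.04],[0,0,0],0],
  ],
)

```text
time_s: 21.32
tcp_pos: [0.5583, 0.0204, 0.1367]
tcp_rot: [0.705, 0.709, -0.002, -0.001]
wrist_force: [-0.3, 0.9, 6.7]
finger_gap: 0.0001
finger_force: 3.3
```

>>> apply_moves(
  rows=[
    [[0,0,0.04],[0,0,0],0],
    [[0,0,0.04],[0,0,0],0],
  ],
)

```text
time_s: 21.58
tcp_pos: [0.5583, 0.0204, 0.1347]
tcp_rot: [0.705, 0.709, -0.002, -0.001]
wrist_force: [-1.8, 1.0, 5.8]
finger_gap: -0.0
finger_force: 3.3
```

>>> apply_moves(
  rows=[
    [[0,0,0.025],[0,0,0],0],
    [[0,0,0.025],[0,0,0],0],
  ],
)

```text
time_s: 21.82
tcp_pos: [0.5583, 0.0204, 0.1335]
tcp_rot: [0.705, 0.709, -0.002, -0.001]
wrist_force: [-0.6, 1.6, 6.3]
finger_gap: -0.0
finger_force: 3.3
```

>>> apply_moves(
  rows=[
    [[0,0,0.025],[0,0,0],0],
    [[0,0,0.02],[0,0,0],0],
  ],
)

```text
time_s: 22.08
tcp_pos: [0.5583, 0.0204, 0.1324]
tcp_rot: [0.705, 0.709, -0.002, -0.001]
wrist_force: [-0.0, 0.8, 6.8]
finger_gap: -0.0001
finger_force: 3.3
```

>>> apply_moves(
  rows=[
    [[0,0,0.025],[0,0,0],0],
    [[0,0,0.02],[0,0,0],0],
  ],
)

```text
time_s: 22.32
tcp_pos: [0.5583, 0.0204, 0.1313]
tcp_rot: [0.705, 0.709, -0.002, -0.001]
wrist_force: [0.4, 0.2, 7.4]
finger_gap: -0.0003
finger_force: 3.3
```

>>> apply_moves(
  rows=[
    [[0,0,0.025],[0,0,0],0],
    [[0,0,0.02],[0,0,0],0],
  ],
)

```text
time_s: 22.58
tcp_pos: [0.5583, 0.0204, 0.1301]
tcp_rot: [0.705, 0.709, -0.002, -0.001]
wrist_force: [-0.6, -0.7, 5.7]
finger_gap: -0.0001
finger_force: 3.3
```

>>> apply_moves(
  rows=[
    [[0,0,0.025],[0,0,0],0],
    [[0,0,0.02],[0,0,0],0],
  ],
)

```text
time_s: 22.82
tcp_pos: [0.5583, 0.0204, 0.129]
tcp_rot: [0.705, 0.709, -0.002, -0.001]
wrist_force: [-0.7, 0.4, 7.0]
finger_gap: -0.0001
finger_force: 3.3
```

>>> apply_moves(
  rows=[
    [[0,0,0.025],[0,0,0],0],
    [[0,0,0.02],[0,0,0],0],
  ],
)

```text
time_s: 23.08
tcp_pos: [0.5582, 0.0204, 0.1279]
tcp_rot: [0.705, 0.709, -0.002, -0.001]
wrist_force: [-0.6, 0.9, 6.3]
finger_gap: 0.0001
finger_force: 3.3
```

>>> apply_moves(
  rows=[
    [[0,0,0.025],[0,0,0],0],
    [[0,0,0.02],[0,0,0],0],
  ],
)

```text
time_s: 23.32
tcp_pos: [0.5583, 0.0204, 0.1268]
tcp_rot: [0.705, 0.709, -0.002, -0.001]
wrist_force: [0.5, 0.7, 7.1]
finger_gap: 0.0
finger_force: 3.3
```

>>> apply_moves(
  rows=[
    [[0,0,0.025],[0,0,0],0],
    [[0,0,0.02],[0,0,0],0],
  ],
)

```text
time_s: 23.58
tcp_pos: [0.5583, 0.0204, 0.1256]
tcp_rot: [0.705, 0.709, -0.002, -0.001]
wrist_force: [0.5, 0.5, 6.9]
finger_gap: -0.0002
finger_force: 3.3
```

>>> apply_moves(
  rows=[
    [[0,0,0.025],[0,0,0],0],
    [[0,0,0.02],[0,0,0],0],
  ],
)

```text
time_s: 23.82
tcp_pos: [0.5583, 0.0204, 0.1245]
tcp_rot: [0.705, 0.709, -0.002, -0.001]
wrist_force: [-1.5, 0.6, 5.5]
finger_gap: 0.0002
finger_force: 3.3
```

>>> apply_moves(
  rows=[
    [[0,0,0.025],[0,0,0],0],
    [[0,0,0.02],[0,0,0],0],
  ],
)

```text
time_s: 24.08
tcp_pos: [0.5583, 0.0204, 0.1234]
tcp_rot: [0.705, 0.709, -0.002, -0.001]
wrist_force: [-0.4, 0.5, 6.6]
finger_gap: 0.0002
finger_force: 3.3
```

>>> apply_moves(
  rows=[
    [[0,0,0.025],[0,0,0],0],
    [[0,0,0.02],[0,0,0],0],
  ],
)

```text
time_s: 24.32
tcp_pos: [0.5583, 0.0204, 0.1223]
tcp_rot: [0.705, 0.709, -0.002, -0.001]
wrist_force: [-0.3, 0.9, 6.7]
finger_gap: -0.0002
finger_force: 3.3
```

>>> apply_moves(
  rows=[
    [[0,0,0.025],[0,0,0],0],
    [[0,0,0.02],[0,0,0],0],
  ],
)

```text
time_s: 24.58
tcp_pos: [0.5583, 0.0204, 0.1211]
tcp_rot: [0.705, 0.709, -0.002, -0.001]
wrist_force: [-0.2, 0.8, 6.0]
finger_gap: -0.0001
finger_force: 3.3
```

>>> apply_moves(
  rows=[
    [[0,0,0.025],[0,0,0],0],
    [[0,0,0.02],[0,0,0],0],
  ],
)

```text
time_s: 24.82
tcp_pos: [0.5582, 0.0205, 0.12]
tcp_rot: [0.705, 0.709, -0.002, -0.001]
wrist_force: [0.9, 0.1, 6.8]
finger_gap: 0.0
finger_force: 3.3
```

>>> apply_moves(
  rows=[
    [[0,0,0.025],[0,0,0],0],
    [[0,0,0.02],[0,0,0],0],
  ],
)

```text
time_s: 25.08
tcp_pos: [0.5583, 0.0204, 0.1191]
tcp_rot: [0.705, 0.709, -0.002, -0.001]
wrist_force: [-3.0, 0.5, 13.3]
finger_gap: 0.0001
finger_force: 6.6
```

Contact with the bottle, 13 N now. Small steps from here.

>>> apply_moves(
  rows=[
    [[0,0,0.012],[0,0,0],0],
    [[0,0,0],[0,0,0],0],
  ],
)

```text
time_s: 25.32
tcp_pos: [0.5583, 0.0204, 0.1189]
tcp_rot: [0.705, 0.709, -0.002, -0.001]
wrist_force: [-2.5, 2.3, 12.6]
finger_gap: -0.0002
finger_force: 6.5
```

>>> apply_moves(
  rows=[
    [[0,0,0.015],[0,0,0],0],
    [[0,0,0],[0,0,0],0],
  ],
)

```text
time_s: 25.58
tcp_pos: [0.5583, 0.0204, 0.1187]
tcp_rot: [0.705, 0.709, -0.002, -0.001]
wrist_force: [-2.1, 1.7, 15.6]
finger_gap: 0.0003
finger_force: 7.8
```

>>> apply_moves(
  rows=[
    [[0,0,0.015],[0,0,0],0],
    [[0,0,0],[0,0,0],0],
  ],
)

```text
time_s: 25.82
tcp_pos: [0.5583, 0.0204, 0.1184]
tcp_rot: [0.705, 0.709, -0.002, -0.001]
wrist_force: [-3.8, 0.9, 17.6]
finger_gap: 0.0003
finger_force: 9.2
```

>>> apply_moves(
  rows=[
    [[0,0,0.008],[0,0,0],0],
    [[0,0,0],[0,0,0],0],
  ],
)

```text
time_s: 26.08
tcp_pos: [0.5583, 0.0204, 0.1183]
tcp_rot: [0.705, 0.709, -0.002, -0.001]
wrist_force: [-3.7, 1.5, 20.8]
finger_gap: 0.0002
finger_force: 10.3
```

About 20 N, which is firm. Release straight up and move clear.

>>> apply_moves(
  rows=[
    [[0,0,-0.1],[0,0,0],0],
    [[0,0,-0.4],[0,0,0],0],
    [[0,0,-1],[0,0,0],0],
    [[0,0,-1],[0,0,0],0],
    [[0,0,-1],[0,0,0],0],
    [[0,-1,-1],[0,0,0],0],
    [[0,-1,0],[0,0,0],0],
    [[0,-1,0],[0,0,0],0],
  ],
)

```text
time_s: 27.08
tcp_pos: [0.4827, 0.0201, 0.2308]
tcp_rot: [0.705, 0.709, -0.002, -0.001]
wrist_force: [0.6, -0.3, -0.3]
finger_gap: 0.0001
finger_force: 0.0
```

>>> apply_moves(
  rows=[
    [[0,-1,0],[0,0,0],0],
    [[0,-1,0],[0,0,0],0],
    [[0,-1,0],[0,0,0],0],
    [[0,-1,0],[0,0,0],0],
    [[0,0,0],[0,0,0],0],
  ],
)

```text
time_s: 27.7
tcp_pos: [0.3826, 0.0196, 0.2313]
tcp_rot: [0.705, 0.709, -0.002, -0.001]
wrist_force: [1.1, -0.1, 1.0]
finger_gap: -0.0
finger_force: 0.0
```

Run:
```python
from h import *
st(); T=body(); S=camera("scene")
im=np.zeros((480,800,3),np.uint8)
im[:, :400]=cv2.resize(S["frame"][200:290,285:360],(400,480),interpolation=cv2.INTER_CUBIC)
im[:, 400:]=cv2.resize(T["frame"][225:315,260:335],(400,480),interpolation=cv2.INTER_CUBIC)
cv2.imwrite("pics/c7.png",im)
```

```text
27.7 [0.3826 0.0196 0.2313] [[-0.005, 1.0, -0.005], [1.0, 0.005, -0.001], [-0.001, -0.005, -1.0]] F [ 1.09 -0.07  1.  ] -4.2641148906039e-06
body px 291 313 243 282 511 [0.6043 0.0216 0.068 ] edges y 0.0446 -0.004
```

View pics/c7.png

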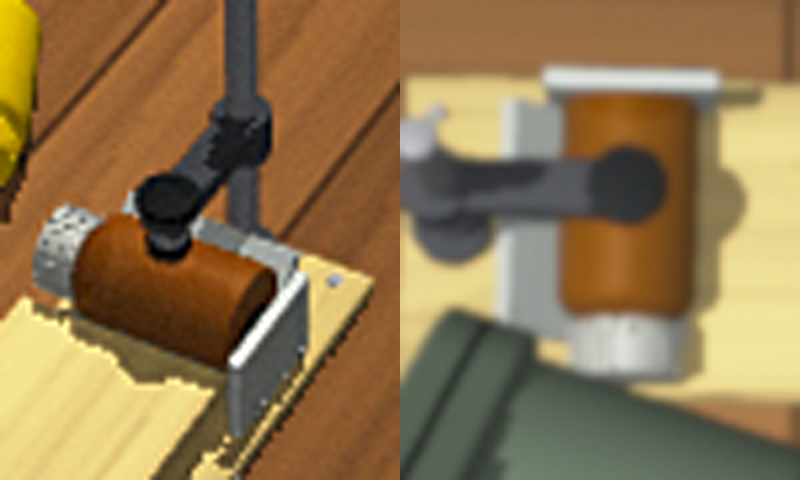

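The foot sits on the bottle at (168,250) in the left half. The bottle is still home at the stop (base x = 0.604), and the hand is clear. Handing in.

```bash
python3 -c "
from cell import ticket
print(ticket.job_done())"
```

```text
the job is handed in; nothing more can be done
None
```

I handed the job in at about 28 s: the amber bottle was rolled into the vee and slid home against the end stop (10 N at the stop), then clamped with about 20 N of push on the thumb plate; a last picture with the hand clear shows the foot on the bottle and its base at the stop.

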